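# Take the cutter basket down from its hook

## Task

Swing the keeper arm of the hook stand a good quarter turn out to your left, away from the basket, so that the basket is free to rise. Then lift the basket up past the hook's upturned tip, bring it out towards you, off the hook's open side, without forcing it, and set it down (do not drop it) upright and flat inside the shallow tray, with the cutter block still in it. Leave the keeper open and the other things on the table alone.

Things in the scene. Friction and masses are not known exactly. Their poses are not given: they have to be found in the camera images.
- stand: Fixed hook stand. Origin on the table under the hanging basket; -x points out of the hook (roughly to the robot), +y to the left. Grey foot 150 x 130 x 10 mm (x -30 to 120), dark post 22 mm thick at x = 85, 187 high. From it a flat bar 14 mm wide, 8 thick, upper face at z = 175, runs to x = -34 and turns up into the tip.
- hook_tip (a point): Top of the hook's upturned tip, (-30, 0, 210) mm in the stand's frame. The tip is 8 mm thick (x -34 to -26), 14 wide, and rises 35 mm above the bar: the bail (20 mm wide in x) comes off only towards the stand's -x and only when lifted more than 35 mm (40 to 80 is right; above about 95 the basket's rear wall meets the bar).
- keeper (a joint): Angle of the keeper arm (rad) about the vertical post. 0 to 0.15 at the start: closed, the arm passes 8 mm above the bail and stops the basket being lifted off. Grows as the arm's end swings out to the left and on towards the back (clockwise from above); stop at 2.1. Light friction (below 1 N at the peg), stays where left. Clear of the bail from about 1.0; a quarter turn is 1.57.
- keeper_peg (a point): Top centre of the upright round steel peg, 13 mm thick, at the keeper arm's end, 166 mm from the pivot; closed, it is at (-70, 60) mm in the stand's frame, in front of the hook and left of it. Peg top at z = 235 mm, 40 mm above the arm (arm 12 mm wide, z 188 to 195). Push it sideways with closed fingertips, or grip it.
- keeper_pivot (a point): Top of the keeper's hub on the post, (85, 0, 199) mm in the stand's frame: on the keeper's axis.
- basket: Loose sheet-metal basket, open on top: 110 (x) x 150 (y) x 45 mm high, walls 3 mm. Origin at the centre of its underside. A stiff steel strap bail rises from its short sides (y = 73 and -73) and crosses over it at x = 0. Hangs by the bail on the hook, axes as the stand's, underside 25 mm above the table. 0.45 to 0.8 kg with the cutter block.
- bail_under (a point): Middle of the underside of the bail's crossbar (strap 20 mm wide in x, 4 thick), (0, 0, 150) mm in the basket's frame: this rests on the hook's bar.
- grip (a point): Where to grip: inside the upright wooden grip block in the middle of the bail, (0, 0, 184) mm in the basket's frame. The block is 16 (x) x 24 (y) x 50 mm, z 154 to 204 in that frame. Gripped from above across its 24 mm (fingers apart along y), the fingers pass either side of the hook.
- cutter_block: Loose dark round cutter block, 90 x 96 x 42 mm, lying in the basket. Origin at the centre of its underside.
- tray: Fixed shallow plywood tray, 134 (x) x 174 (y) x 14 mm outside, inside 126 x 166 mm and 10 deep (walls 4, floor 4 mm): the basket (110 x 150) has 8 mm of play on each side when turned like the tray or half a turn from it. Origin at the centre of its underside.
- tray_seat (a point): Centre of the tray's inner floor, 4 mm above the tray's origin; axes as the tray's.
- setting_block: Bystander: white block 40 x 60 x 46 mm with a black knob, on the table near its front edge. Leave alone. Origin at the centre of its underside.
- spindle_ring_1: Bystander: grey steel ring 60 mm across, 20 mm high, on the table near its front edge. Leave alone. Origin at the centre of its underside.
- wedge: Bystander: wooden wedge 30 x 120 x 24 mm on the table at the left. Leave alone. Origin at the centre of its underside.

How it is judged:
On the way, in this order (a step that is already met when the one before it is completed fails the run):
1. the keeper is swung out while the basket still hangs on the hook (value of joint keeper above 1 rad and x of bail_under in the frame of stand above -0.027 m and z of bail_under in the frame of stand below 0.2 m), for 0.1 s.
2. the basket is off the hook, brought out in front of the tip (x of bail_under in the frame of stand below -0.044 m and height (world z) of bail_under above 0.185 m), for 0.1 s.
At the end, for the whole second after the job is handed in: The basket stands upright (within 0.05 rad) and flat on the tray's floor, inside its walls (centre within 14 mm of the tray's, underside within 4 mm of the floor), at rest, with the cutter block lying in it; the keeper is open by more than 1.0 rad (horizontal distance between basket and tray_seat below 0.014 m and z of basket in the frame of tray_seat between -0.004 and 0.004 m and angle between basket's own z axis and vertical below 0.05 rad and linear speed of each of basket, cutter_block below 0.02 m/s and value of joint keeper above 1 rad and x of cutter_block in the frame of basket between -0.03 and 0.03 m and y of cutter_block in the frame of basket between -0.05 and 0.05 m and z of cutter_block in the frame of basket between -0.01 and 0.02 m); the robot touches nothing.
It fails at once if the cutter block leaves the basket's floor (not (x of cutter_block in the frame of basket between -0.03 and 0.03 m and y of cutter_block in the frame of basket between -0.05 and 0.05 m and z of cutter_block in the frame of basket between -0.01 and 0.02 m)).
It fails at once if the basket is dropped (faster than 1 m/s) (linear speed of basket above 1 m/s).
It fails at once if the basket is tipped by more than 0.6 rad (angle between basket's own z axis and vertical above 0.6 rad).
It fails at once if the basket is forced against the hook stand with more than 50 N (contact force between basket and stand above 50 N).
It fails at once if the setting block, the spindle ring or the wedge is moved by more than 25 mm (distance of any of setting_block, spindle_ring_1, wedge from where it was at the start of the episode above 0.025 m).
It also fails if it takes over 58 s, if anything falls off the work surface, if the arm or the gripper's body presses on something with over 40 N, if the wrist force passes 120 N, or if a joint passes its speed limit or range.

## Robot

A 6-joint arm with a two-finger parallel gripper is mounted at the origin on a cart in front of the work surface, level with it; the furniture and walls round the work are solid. World frame = base frame: x ahead of the robot, y to its left, z up, the work surface at z = 0. Lengths are in m, angles in rad, forces in N, time in s.
With the tool pointing down it reaches from about 0.3 to 0.875 m from the base axis. Payload 6.4 kg.
Tool frame: the origin (TCP) lies at the very end of the fingers, on their centre line; the grasp point (between the pads) lies 19 mm behind it; x points along the fingers, y is the direction in which the jaws open and shut, and the axes are right-handed (so a half turn about x gives the same grasp; the last joint's range is limited). The gripper opens to 85 mm and grips with 20 to 120 N. Pads are 22 mm wide; open, the fingers measure 114 mm over their backs; the gripper's body (76 mm by 85 mm) begins 54 mm behind the grasp point. The pads swing forward as they close: fully open they stand 13 mm farther back than shut.
Start: joints at [-0.206, 0.181, 1.607, -0, 1.354, -0.206], TCP at [0.575, 0, 0.231] pointing down, gripper open.
Joint ranges: [-2.99, 2.99], [-0.89, 2.07], [0.3, 2.58], [-1.14, 4.28], [0, 2.63], [-3.12, 3.12]. Speed limits (rad/s): [2.57, 2.57, 3.01, 3.14, 3.14, 3.14].

## Interface

Orientations are given as a unit quaternion [w, x, y, z].
In Python, from bench import status, optics, hand_in gives the robot as it stands. The module is installed in compiled form; this text tells all that it offers.
- The arm moves only by the shell command python3 -m jog 'ROWS'. ROWS is JSON, one flat list of numbers, 5 for each row, row after row: the shift along the tool's x, y, z in mm, then the turn about the tool's x in degrees, then the opening in per cent of the stroke, from 0 (shut) to 100 (fully open). In form: [tx, ty, tz, yaw, gripper, tx, ty, tz, yaw, gripper, ...]. A call has exactly 5 rows; each row is the pose to reach, as a shift and turn from the pose commanded when the call began, along the tool's axes at that moment; what a row does not reach only later rows make up. A row lasts 1/10 s, in which the tool goes at most 50 mm and 8.59 degrees, less where a joint would pass 70% of its speed; a pose out of reach is approached as far as the arm can. A call with a gripper value outside its range is refused whole. The fingers move at their own pace and stop on an object; the grip force is fixed at half the most. Time passes only in rows, so rows that repeat a pose let the fingers close, or fill a call up. It gives the time, the measured TCP pose, the force and the opening at its end, in the units of the state.
- status.get_obs(): the state, without advancing time (a new reading comes with each control period).
- optics.camera(name): name is "scene" or "side" or "wrist"; returns the picture (480x640x3 uint8, red, green, blue); there is no depth.
- optics.get_calibration(name): a dict with "vertical_fov" (degrees; the focal length in pixels is half the picture's height over the tangent of half this angle, whatever the lens; pixels are square), "cx", "cy" (the principal point, pixels), "extrinsics" (4x4, takes a point from camera to world coordinates). Camera axes: x right, y up, looking along -z (the intrinsics and any distortion apply to the point x, -y, -z); pixel columns grow to the right and rows downward; lengths in m; the calibration is good to about 2 mm. A picture is of the moment at which its call begins: read the wrist's pose just before it. get_calibration takes no time and is no camera call; for the wrist camera it gives the pose at the moment of the call.
- hand_in(): hands the job in, once; it reports no verdict.
The state is a dict: "time_s": time; "q": joint angles; "dq": joint speeds; "joint_efforts": joint torques, N m; "eef_pos": TCP position; "eef_rot": TCP orientation; "wrist_force": force on the tool from outside, world axes, zero at the start; "torque": the same for the moment, N m; "opening": opening from 0.0 (shut) to 1.0 (fully open).
Only numpy, scipy, OpenCV 4.12 (cv2) and the standard library are available. Lean on these libraries where they do the work, as an engineer would, in place of code of your own. Each camera call takes 0.05 s, during which the arm holds its last target. There are 200 camera calls.

## Working session

There is one attempt and no reset: what is moved stays moved. The work goes in short steps, Python scripts to look and compute and a shell command to move; the robot and the scene stay as the last step left them, time stands still between calls to the robot, and variables do not carry over. Pictures are saved under pics/ and viewed, on a budget of 10 in all, crops included, one or two more only if the job needs it, and the job is handed in when it is done.

```bash
mkdir -p pics; python3 - <<'E'
from bench import status, optics
import cv2, numpy as np
o=status.get_obs(); print({k:np.round(v,4).tolist() for k,v in o.items()})
for n in ["scene","side"]:
    im=optics.camera(n); cv2.imwrite(f"pics/{n}0.png",im[:,:,::-1])
    c=optics.get_calibration(n); print(n,{k:(np.round(v,4).tolist() if not isinstance(v,str) else v) for k,v in c.items()})
c=optics.get_calibration("wrist"); print({k:(np.round(v,4).tolist() if not isinstance(v,str) else v) for k,v in c.items()})
E
```

```text
{'time_s': 0.0, 'q': [-0.2063, 0.1815, 1.608, -0.0, 1.3538, -0.2063], 'dq': [0.0005, -0.0, -0.0004, 0.0011, 0.0018, 0.0002], 'joint_efforts': [0.0003, -44.4869, -35.1341, -0.0003, 0.0091, 0.0], 'eef_pos': [0.5744, 0.0001, 0.2304], 'eef_rot': [0.4995, 0.4997, 0.5005, -0.5004], 'wrist_force': [-0.0245, -0.6997, 0.2819], 'torque': [0.0267, 0.0291, 0.0249], 'opening': 1.0007}
scene {'vertical_fov': 55.8336, 'cx': 319.1553, 'cy': 234.8413, 'extrinsics': [[0.5436, 0.6333, -0.5509, 0.0058], [-0.8393, 0.4079, -0.3593, -0.5478], [-0.0029, 0.6577, 0.7533, 0.9156], [0.0, 0.0, 0.0, 1.0]]}
side {'vertical_fov': 47.2455, 'cx': 317.9314, 'cy': 245.5505, 'extrinsics': [[-0.9938, 0.0246, -0.108, 0.421], [-0.1088, -0.3994, 0.9103, 1.0125], [-0.0207, 0.9165, 0.3996, 0.6754], [0.0, 0.0, 0.0, 1.0]]}
{'vertical_fov': 71.6021, 'cx': 320.9033, 'cy': 241.4176, 'extrinsics': [[1.0, -0.0007, 0.0007, 0.5748], [0.0004, 0.9586, 0.2849, 0.0732], [-0.0009, -0.2849, 0.9586, 0.3731], [0.0, 0.0, 0.0, 1.0]]}
```

View pics/scene0.png

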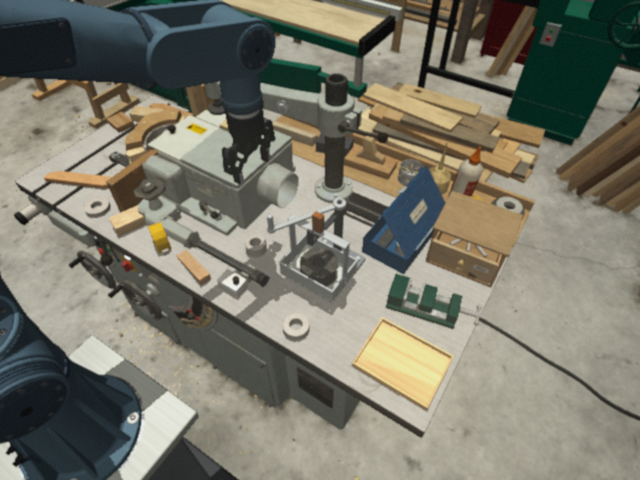

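View pics/side0.png

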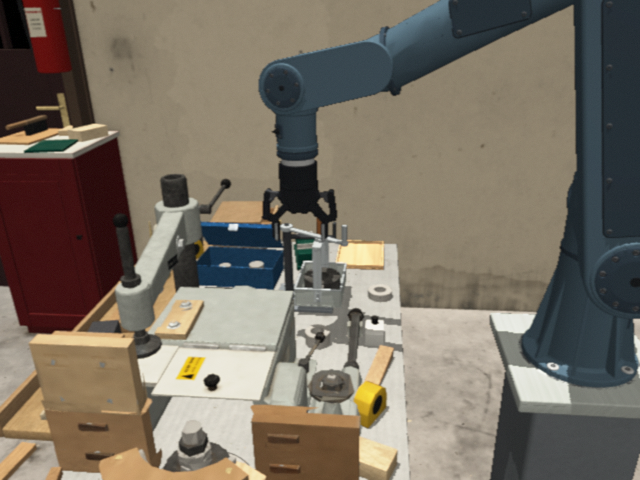

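The scene view shows the basket at about (320,268), the orange grip at (318,218), the keeper peg near (277,222), the post at (340,205) and the tray at (403,362). In the side view the post is at (288,255), the peg at (344,234) and the tray at (360,255). I'll zoom in for pixel accuracy.

```bash
python3 - <<'E'
import cv2, numpy as np
a=cv2.imread("pics/scene0.png")[190:330,250:390]; a=cv2.resize(a,None,fx=4,fy=4,interpolation=cv2.INTER_CUBIC)
cv2.imwrite("pics/a.png",a)
b=cv2.imread("pics/side0.png")[210:325,270:400]; b=cv2.resize(b,None,fx=5,fy=5,interpolation=cv2.INTER_CUBIC)
cv2.imwrite("pics/b.png",b)
E
```

```text
(no output)
```

View pics/a.png

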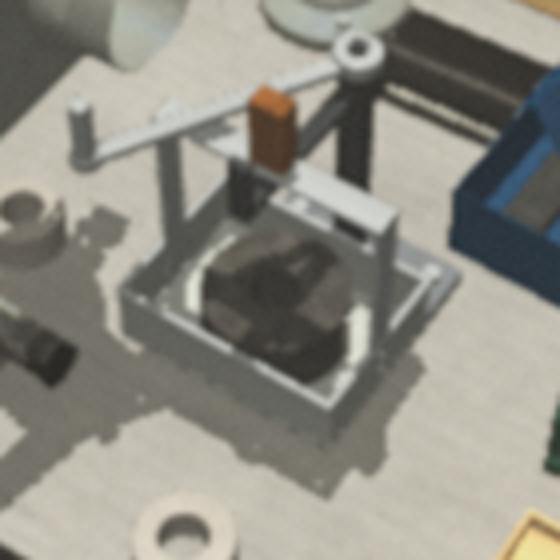

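View pics/b.png

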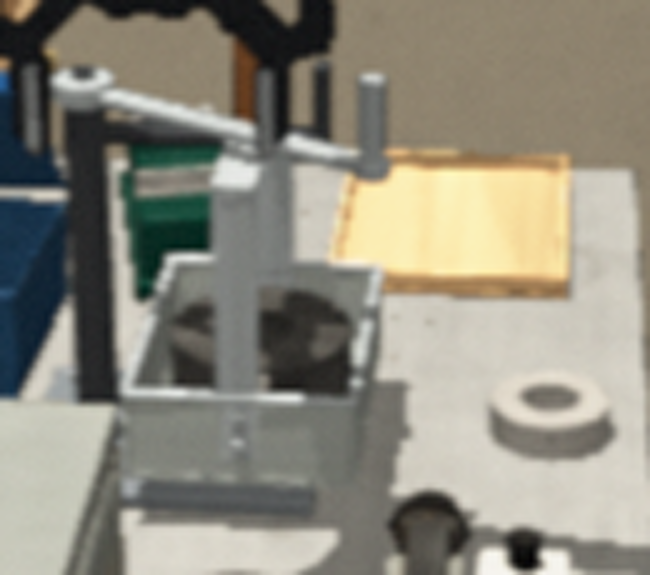

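Scene crop: the peg top is at (79,103), the hub top at (358,47) and the grip block top at (273,95). Side crop: the hub is at (84,75) and the peg top at (372,77), and the grip block is partly hidden behind the fingers. I'll cast rays through these and mask the tray.

```bash
cat >h.py <<'E'
import cv2, numpy as np
from bench import status, optics
def ray(n,u,v,c=None):
    c=c or optics.get_calibration(n); E=np.array(c["extrinsics"]); f=240/np.tan(np.radians(c["vertical_fov"])/2)
    return E[:3,3],E[:3,:3]@np.array([(u-c["cx"])/f,-(v-c["cy"])/f,-1])
def plane(n,u,v,z,c=None):
    o,d=ray(n,u,v,c); return o+d*(z-o[2])/d[2]
def tri(a,b):
    o,d=ray(*a);p,e=ray(*b); s=np.linalg.lstsq(np.c_[d,-e],p-o,rcond=None)[0]
    P,Q=o+s[0]*d,p+s[1]*e; return (P+Q)/2,np.linalg.norm(P-Q)
E
python3 - <<'E'
from h import *
np.set_printoptions(precision=4,suppress=True)
S=lambda x,y:("scene",250+x/4-.4,190+y/4-.4); D=lambda x,y:("side",270+x/5-.4,210+y/5-.4)
print("hub",tri(S(358,47),D(84,75)),plane(*S(358,47),.199),plane(*D(84,75),.199))
print("peg",tri(S(79,103),D(372,77)),plane(*S(79,103),.235),plane(*D(372,77),.235))
print("grip",plane(*S(273,95),.229))
for n,x0,x1,y0,y1 in (("scene",330,470,300,420),("side",325,395,235,275)):
    im=cv2.imread(f"pics/{n}0.png"); h=cv2.cvtColor(im,cv2.COLOR_BGR2HSV)
    m=cv2.inRange(h,(10,70,90),(35,255,255)); k=np.zeros_like(m);k[y0:y1,x0:x1]=m[y0:y1,x0:x1]
    cs=cv2.findContours(k,0,2)[0]; c=max(cs,key=cv2.contourArea)
    q=cv2.approxPolyDP(cv2.convexHull(c),4,True)[:,0]; print(n,cv2.contourArea(c),q.tolist())
    P=np.array([plane(n,*p,.014) for p in q]); print(P[:,:2], P.mean(0))
    r=cv2.minAreaRect(np.array([plane(n,*p,.014)[:2]*1000 for p in c[:,0]],np.float32)); print(r)
E
```

```text
hub (array([ 0.6377, -0.1896,  0.1999]), np.float64(0.0008924713150898845)) [ 0.6379 -0.1893  0.199 ] [ 0.6386 -0.1926  0.199 ]
peg (array([ 0.4943, -0.1065,  0.2343]), np.float64(0.0019617783953775393)) [ 0.4927 -0.1071  0.235 ] [ 0.4951 -0.1062  0.235 ]
grip [ 0.5567 -0.1854  0.229 ]
scene 4901.5 [[382, 318], [452, 355], [426, 409], [352, 365]]
[[ 0.5317 -0.3745]
 [ 0.5324 -0.5429]
 [ 0.3959 -0.5437]
 [ 0.3964 -0.3744]] [ 0.4641 -0.4589  0.014 ]
((464.35870361328125, -458.74395751953125), (174.3872528076172, 139.4004669189453), 89.52156829833984)
side 1157.0 [[339, 245], [347, 239], [383, 240], [382, 269], [347, 268], [336, 260]]
[[ 0.5366 -0.5022]
 [ 0.5153 -0.5501]
 [ 0.4048 -0.5488]
 [ 0.4073 -0.3456]
 [ 0.5029 -0.3455]
 [ 0.5372 -0.3953]] [ 0.484  -0.4479  0.014 ]
((470.332763671875, -447.965087890625), (208.36907958984375, 134.42527770996094), 88.97725677490234)
```

Hub to peg comes out at 166.5 mm against a given 166, with heights within 1 mm, and hub to grip at about 82 mm against 85. The tray is 174 mm long and square to the world axes. Before the first move I'll work out clearance on the sweep (drill column, headstock) and get the stand's yaw from the basket rim.

```bash
python3 - <<'E'
from h import *
np.set_printoptions(precision=3,suppress=True)
S=lambda x,y:("scene",250+x/4-.4,190+y/4-.4); D=lambda x,y:("side",270+x/5-.4,210+y/5-.4)
print("column top",tri(("scene",338,77),("side",174,180)))
print("column base z0",plane("scene",333,192,0.02))
print("wheel z",[plane("scene",280,185,z) for z in (.05,.1,.15)])
print("housing top corner right-rear",tri(("scene",296,141),("side",295,292)), tri(("scene",165,140),("side",265,395)))
print("rim scene z.07",[plane(*S(*p),.07) for p in ((125,292),(330,405),(458,275))])
print("rim side z.07",[plane(*D(*p),.07) for p in ((125,395),(357,398),(382,267),(165,258))])
print("bail top right/left corners z.179",[plane(*S(*p),.179) for p in ((388,222),(398,208),(162,115))])
E
```

```text
column top (array([ 0.849, -0.051,  0.354]), np.float64(0.009423202762449989))
column base z0 [ 0.819 -0.065  0.02 ]
wheel z [array([0.735, 0.059, 0.05 ]), array([0.693, 0.024, 0.1  ]), array([ 0.651, -0.011,  0.15 ])]
housing top corner right-rear (array([0.654, 0.002, 0.188]), np.float64(0.17446731100697185)) (array([0.602, 0.354, 0.15 ]), np.float64(0.04074734933610598))
rim scene z.07 [array([ 0.503, -0.116,  0.07 ]), array([ 0.5  , -0.259,  0.07 ]), array([ 0.62 , -0.274,  0.07 ])]
rim side z.07 [array([ 0.612, -0.112,  0.07 ]), array([ 0.503, -0.117,  0.07 ]), array([ 0.5 , -0.26,  0.07]), array([ 0.613, -0.263,  0.07 ])]
bail top right/left corners z.179 [array([ 0.552, -0.261,  0.179]), array([ 0.563, -0.26 ,  0.179]), array([ 0.55 , -0.115,  0.179])]
```

Front and rear rim give a basket yaw of about -1° and a centre near (0.557,-0.188). The drill column at (0.83,-0.06) stays clear of the sweep. So I can move: up, over the peg with the jaws along the tangent, then cage the peg loosely.

```bash
python3 -m jog '[-37,0,0,0,60, -37,-25,33,-8,30, -37,-50,66,-16,30, -37,-75,98,-24,30, -37,-81,106.5,-32,30]'; python3 -m jog '[0,0,0,-8,30, 0,0,0,-16,30, 0,0,0,-24,30, 0,0,0,-28,30, 0,0,0,-28,30]'
python3 - <<'E'
from h import *
from scipy.spatial.transform import Rotation as R
o=status.get_obs(); print(o["time_s"],o["eef_pos"],o["opening"],o["q"]); print(R.from_quat(np.array(o["eef_rot"])[[1,2,3,0]]).as_matrix().round(3))
im=optics.camera("wrist"); cv2.imwrite("pics/w1.png",im[:,:,::-1])
E
```

```text
time_s: 0.6
eef_pos: [0.4919, -0.1087, 0.2678]
eef_rot: [0.619, 0.341, 0.619, -0.342]
wrist_force: [-0.0, 0.5, 0.2]
opening: 0.299
time_s: 1.1
eef_pos: [0.4938, -0.1064, 0.2679]
eef_rot: [0.683, 0.183, 0.683, -0.183]
wrist_force: [-0.0, -0.6, 0.1]
opening: 0.302
1.1 [ 0.4937537  -0.10638294  0.26788911] 0.3019774845773552 [-4.47603873e-01 -7.79724659e-03  1.73539995e+00 -9.20211679e-06
  1.41481519e+00 -1.49525582e+00]
[[-0.001  0.5    0.866]
 [ 0.     0.866 -0.5  ]
 [-1.    -0.    -0.001]]
```

View pics/w1.png

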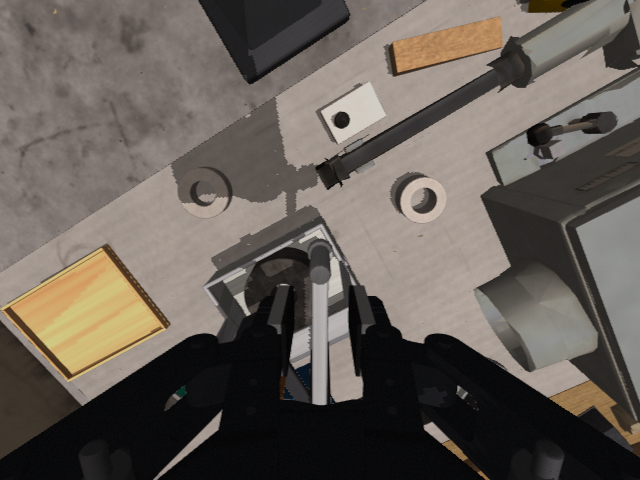

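The wrist view shows the peg top at (319,245), centred between the jaws. The fingertips are near row 290. The tray corners are at (106,246), (170,325), (68,380) and (3,306). Now I'll check both numerically.

```bash
python3 - <<'E'
from h import *
np.set_printoptions(precision=4,suppress=True)
print(plane("wrist",319,247,.235),plane("wrist",319,245,.235)); P=np.array([plane("wrist",*p,.014) for p in ((106,246),(170,325),(68,380),(3,306))]);print(P,P.mean(0))
d=P[1:]-P[:-1];print(np.degrees(np.arctan2(d[:,1],d[:,0])),np.linalg.norm(d,axis=1))
E
```

```text
[ 0.4785 -0.0982  0.235 ] [ 0.4775 -0.0977  0.235 ]
[[ 0.4042 -0.3633  0.014 ]
 [ 0.5332 -0.3625  0.014 ]
 [ 0.5311 -0.5414  0.014 ]
 [ 0.4002 -0.5354  0.014 ]] [ 0.4672 -0.4507  0.014 ]
[  0.3682 -90.6821 177.345 ] [0.129  0.1789 0.131 ]
```

The camera looks from outside, so row 247 is the peg's base and the top is near row 272. That projects to about (0.49,-0.105), which agrees with the triangulation. Next I'll descend around the peg and start the swing.

```bash
python3 -m jog '[15,0,0,0,30, 30,0,0,0,30, 45,0,0,0,30, 61,0,0,0,30, 61,0,0,0,30]' && python3 -m jog '[0,17.4,0.9,6,30, 0,34.6,3.6,12,30, 0,51.5,8.1,18,30, 0,67.7,14.4,24,30, 0,83.3,22.3,30,30]'
```

```text
time_s: 1.65
eef_pos: [0.4924, -0.1057, 0.2049]
eef_rot: [0.681, 0.184, 0.685, -0.183]
wrist_force: [-0.3, 0.9, -0.5]
opening: 0.302
time_s: 2.15
eef_pos: [0.5556, -0.045, 0.2082]
eef_rot: [0.612, 0.355, 0.611, -0.355]
wrist_force: [-0.3, -1.1, 1.1]
opening: 0.301
```

```bash
python3 -m jog '[0,17.4,0.9,6,30, 0,34.6,3.6,12,30, 0,51.5,8.1,18,30, 0,67.7,14.4,24,30, 0,83.3,22.3,30,30]' && python3 -m jog '[0,17.4,0.9,6,30, 0,34.6,3.6,12,30, 0,51.5,8.1,18,30, 0,67.7,14.4,24,30, 0,72,16.4,26,30]' && python3 -m jog '[0,0,0,0,30, -20,0,0,0,30, -40,0,0,0,30, -65,0,0,0,30, -65,0,0,0,30]'
python3 - <<'E'
from h import *
for n in ("scene",):
    cv2.imwrite(f"pics/{n}1.png",cv2.resize(optics.camera(n)[120:320,200:440,::-1],None,fx=3,fy=3,interpolation=cv2.INTER_CUBIC))
E
```

```text
time_s: 2.65
eef_pos: [0.639, -0.0227, 0.2081]
eef_rot: [0.499, 0.501, 0.499, -0.501]
wrist_force: [0.1, 0.4, -0.6]
opening: 0.302
time_s: 3.15
eef_pos: [0.7116, -0.0402, 0.2078]
eef_rot: [0.373, 0.601, 0.373, -0.6]
wrist_force: [0.2, -0.3, -0.3]
opening: 0.303
time_s: 3.65
eef_pos: [0.712, -0.0397, 0.2779]
eef_rot: [0.377, 0.602, 0.373, -0.598]
wrist_force: [0.6, 0.0, 0.8]
opening: 0.302
```

View pics/scene1.png

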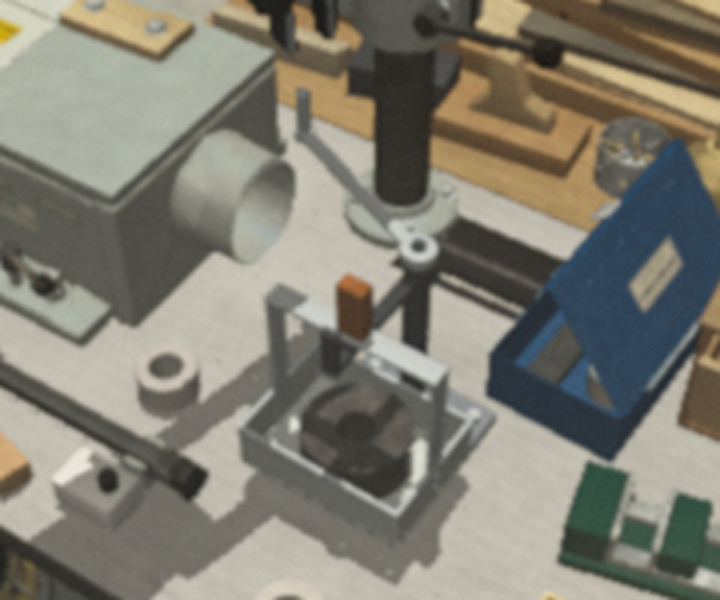

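The keeper is wide open, with the peg now at the rear left (crop 300,95). The basket still hangs and the grip block is clear. I'll measure the grip in both views and work out the move.

```bash
cat >>h.py <<'E'
from scipy.spatial.transform import Rotation as R
def shift(target,heading):
    o=status.get_obs(); M=R.from_quat(np.array(o["eef_rot"])[[1,2,3,0]]).as_matrix()
    h=np.degrees(np.arctan2(M[1,1],M[0,1])); print("pos",np.round(o["eef_pos"],4),"heading",round(h,2),"shift mm",np.round(M.T@(np.array(target)-o["eef_pos"])*1e3,1),"yaw",round(h-heading,1))
E
python3 - <<'E'
from h import *
np.set_printoptions(precision=4,suppress=True)
for n,x0,x1,y0,y1 in (("scene",300,340,200,245),("side",300,345,205,245)):
    im=optics.camera(n)[:,:,::-1]; cv2.imwrite(f"pics/{n}2.png",im)
    hsv=cv2.cvtColor(np.ascontiguousarray(im),cv2.COLOR_BGR2HSV); m=cv2.inRange(hsv,(3,110,50),(16,255,255))
    k=np.zeros_like(m);k[y0:y1,x0:x1]=m[y0:y1,x0:x1]
    ys,xs=np.nonzero(k); print(n,len(xs),xs.min(),xs.max(),ys.min(),ys.max(),xs.mean(),ys.mean())
    print("z.204 centroid plane",plane(n,xs.mean(),ys.mean(),.206)); exec(f"c_{n}=('{n}',xs.mean(),ys.mean())")
print(tri(c_scene,c_side))
shift([.557,-.1865,.278],-91.5)
E
```

```text
scene 122 313 322 212 231 317.21311475409834 219.9262295081967
z.204 centroid plane [ 0.5581 -0.1827  0.206 ]
side 139 317 344 213 242 319.9496402877698 223.3525179856115
z.204 centroid plane [ 0.5573 -0.1873  0.206 ]
(array([ 0.5569, -0.1835,  0.2075]), np.float64(5.710675769547325e-05))
pos [ 0.7098 -0.0393  0.2719] heading -25.98 shift mm [ -6.  -72.9 199.2] yaw 65.5
```

Both views agree on a grip near (0.557,-0.186), and the centroid height of 0.2075 matches the expected 0.206. Moving above it.

```bash
python3 -m jog '[0,-12,34,8,60, 0,-24,68,16,90, 0,-36,102,24,90, 0,-48,136,32,90, 0,-60,170,40,90]'; python3 -m jog '[0,0,0,8,90, 0,0,0,16,90, 0,0,0,24,90, 0,0,0,25.5,90, 0,0,0,25.5,90]'
python3 - <<'E'
from h import *
shift([.557,-.1862,.190],-91.5)
E
```

```text
time_s: 4.3
eef_pos: [0.5798, -0.1664, 0.2705]
eef_rot: [-0.145, -0.691, -0.146, 0.693]
wrist_force: [0.3, 0.0, -0.2]
opening: 0.901
time_s: 4.8
eef_pos: [0.5813, -0.1658, 0.2712]
eef_rot: [0.009, -0.706, 0.008, 0.708]
wrist_force: [0.1, 0.1, 0.5]
opening: 0.899
pos [ 0.5813 -0.1658  0.2712] heading -91.35 shift mm [81.2 21.1 23.7] yaw 0.1
```

```bash
python3 -m jog '[0,7,8,0,90, 0,14,16,0,90, 0,21,23.5,0,90, 0,21,23.5,0,90, 0,21,23.5,0,90]'
python3 - <<'E'
from h import *
shift([.557,-.1862,.190],-91.5)
cv2.imwrite("pics/w2.png",optics.camera("wrist")[:,:,::-1])
c=optics.get_calibration("wrist");E=np.array(c["extrinsics"]);f=240/np.tan(np.radians(c["vertical_fov"])/2)
for p in ([.557,-.1862,.229],[.638,-.19,.199],[.464,-.459,.014],[.497,-.26,.07],[.5,-.116,.07]):
    q=E[:3,:3].T@(np.array(p)-E[:3,3]); print(p,c["cx"]+f*q[0]/-q[2],c["cy"]-f*q[1]/-q[2])
E
```

```text
time_s: 5.3
eef_pos: [0.5575, -0.1869, 0.2725]
eef_rot: [-0.01, 0.707, -0.01, -0.707]
wrist_force: [-0.8, 1.4, 0.0]
opening: 0.898
pos [ 0.5575 -0.1869  0.2725] heading -91.54 shift mm [82.5 -0.7  0.6] yaw -0.0
[0.557, -0.1862, 0.229] 320.8308031257885 270.58514552197
[0.638, -0.19, 0.199] 323.6477426936078 129.78509874367344
[0.464, -0.459, 0.014] 534.2573720586457 271.20393790741707
[0.497, -0.26, 0.07] 389.16798196092384 266.4655129446543
[0.5, -0.116, 0.07] 259.10651366757986 267.03040216945686
```

View pics/w2.png

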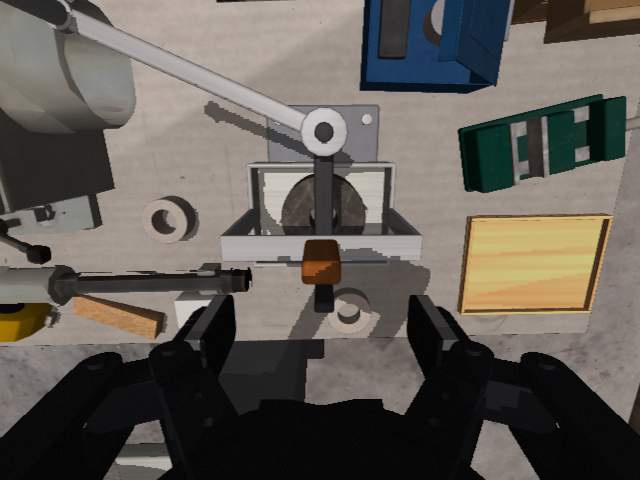

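The wrist view confirms it. The hub is at (324,131), predicted (323.6,129.8), and the grip block at (322,262) is centred between the jaws, with the basket square to the tool. The tray corners are at (467,215), (613,214), (598,314) and (459,311). Descending and gripping.

```bash
python3 - <<'E'
from h import *
P=np.array([plane("wrist",*p,.014) for p in ((467,215),(613,214),(598,314),(459,311))]);print(P.round(4),P.mean(0))
E
python3 -m jog '[20,0,0,0,90, 40,0,0,0,90, 60,0,0,0,70, 76,0,0,0,60, 82,0,0,0,55]'; python3 -m jog '[0,0,0,0,40, 0,0,0,0,20, 0,0,0,0,0, 0,0,0,0,0, 0,0,0,0,0]'; python3 -m jog '[0,0,0,0,0, 0,0,0,0,0, 0,0,0,0,0, 0,0,0,0,0, 0,0,0,0,0]'
```

```text
[[ 0.5404 -0.3649  0.014 ]
 [ 0.5371 -0.5436  0.014 ]
 [ 0.3999 -0.5542  0.014 ]
 [ 0.4091 -0.3672  0.014 ]] [ 0.47162773 -0.45748402  0.014     ]
time_s: 5.85
eef_pos: [0.557, -0.1856, 0.1883]
eef_rot: [0.01, -0.706, 0.008, 0.708]
wrist_force: [0.1, -0.2, -1.2]
opening: 0.548
time_s: 6.35
eef_pos: [0.5583, -0.1866, 0.1911]
eef_rot: [-0.009, 0.708, -0.009, -0.707]
wrist_force: [1.3, 0.0, 0.5]
opening: 0.274
time_s: 6.85
eef_pos: [0.5583, -0.1866, 0.191]
eef_rot: [-0.009, 0.708, -0.009, -0.707]
wrist_force: [1.0, 1.0, 5.7]
opening: 0.271
```

The opening of 0.27 is about 23 mm, so the block is held. Now a gentle 60 mm lift.

```bash
python3 -m jog '[-4,0,0,0,0, -12,0,0,0,0, -20,0,0,0,0, -28,0,0,0,0, -34,0,0,0,0]'; python3 -m jog '[-8,0,0,0,0, -16,0,0,0,0, -22,0,0,0,0, -26,0,0,0,0, -26,0,0,0,0]'
python3 - <<'E'
from h import *
cv2.imwrite("pics/side3.png",cv2.resize(optics.camera("side")[150:330,240:440,::-1],None,fx=3,fy=3,interpolation=cv2.INTER_CUBIC))
E
```

```text
time_s: 7.35
eef_pos: [0.5579, -0.1866, 0.2251]
eef_rot: [-0.009, 0.707, -0.009, -0.707]
wrist_force: [0.8, -0.3, -6.3]
opening: 0.269
time_s: 7.85
eef_pos: [0.5581, -0.1866, 0.2511]
eef_rot: [-0.009, 0.707, -0.009, -0.707]
wrist_force: [-0.7, -0.6, -5.6]
opening: 0.266
```

View pics/side3.png

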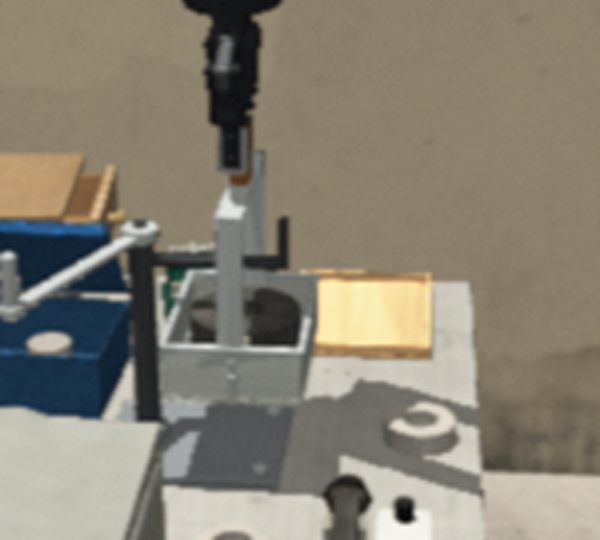

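The side view shows the basket lifted level with the bail above the tip and the keeper behind the post. The 5.6 N load means about 0.57 kg. Bringing it out towards me.

```bash
python3 -m jog '[0,0,4,0,0, 0,0,12,0,0, 0,0,22,0,0, 0,0,32,0,0, 0,0,42,0,0]'; python3 -m jog '[0,0,12,0,0, 0,0,24,0,0, 0,0,36,0,0, 0,0,48,0,0, 0,0,52,0,0]'; python3 -m jog '[0,0,2,0,0, 0,0,2,0,0, 0,0,2,0,0, 0,0,2,0,0, 0,0,2,0,0]'; 
python3 - <<'E'
from h import *
shift([.467,-.457,.251],-90.3)
E
```

```text
time_s: 8.4
eef_pos: [0.5146, -0.1853, 0.2502]
eef_rot: [0.009, -0.707, 0.009, 0.707]
wrist_force: [0.7, -0.3, -5.2]
opening: 0.273
time_s: 8.9
eef_pos: [0.4625, -0.1839, 0.2503]
eef_rot: [0.009, -0.707, 0.009, 0.707]
wrist_force: [1.3, 0.3, -5.6]
opening: 0.275
time_s: 9.4
eef_pos: [0.462, -0.1839, 0.2502]
eef_rot: [0.009, -0.707, 0.009, 0.707]
wrist_force: [0.1, 0.2, -5.9]
opening: 0.275
pos [ 0.462  -0.1839  0.2502] heading -91.48 shift mm [ -0.8 272.9 -12. ] yaw -1.2
```

```bash
python3 -m jog '[0,5,0,0,0, 0,18,-1,0,0, 0,35,-2,-0.4,0, 0,55,-3,-0.8,0, 0,75,-3.5,-1.2,0]'; python3 -m jog '[0,20,-1,0,0, 0,40,-2,0,0, 0,60,-3,0,0, 0,80,-4,0,0, 0,100,-5,0,0]';  python3 -m jog '[0,20,-1,0,0, 0,40,-2,0,0, 0,58,-3,0,0, 0,72,-3.5,0,0, 0,80,-3.5,0,0]'
python3 - <<'E'
from h import *
shift([.467,-.457,.251],-90.3)
E
```

```text
time_s: 9.9
eef_pos: [0.4634, -0.2608, 0.2503]
eef_rot: [-0.002, 0.707, -0.002, -0.707]
wrist_force: [-0.2, -1.4, -5.2]
opening: 0.271
time_s: 10.4
eef_pos: [0.4678, -0.3608, 0.2501]
eef_rot: [0.002, -0.707, 0.002, 0.707]
wrist_force: [0.5, -0.5, -5.4]
opening: 0.269
time_s: 10.9
eef_pos: [0.4706, -0.4407, 0.2498]
eef_rot: [0.002, -0.707, 0.002, 0.707]
wrist_force: [0.6, 0.3, -5.8]
opening: 0.271
pos [ 0.4706 -0.4407  0.2498] heading -90.35 shift mm [-1.2 16.3  3.5] yaw -0.1
```

```bash
python3 -m jog '[0,8,1,0,0, 0,14,3,0,0, 6,16.3,3.5,0,0, 16,16.3,3.5,0,0, 28,16.3,3.5,0,0]'; python3 -m jog '[12,0,0,0,0, 22,0,0,0,0, 30,0,0,0,0, 32,0,0,0,0, 32,0,0,0,0]'
python3 - <<'E'
from h import *
a=cv2.resize(optics.camera("scene")[270:430,320:500,::-1],None,fx=3,fy=3,interpolation=cv2.INTER_CUBIC)
b=cv2.resize(optics.camera("side")[215:295,310:400,::-1],None,fx=4,fy=4,interpolation=cv2.INTER_CUBIC)[:, :]
cv2.imwrite("pics/a4.png",a);cv2.imwrite("pics/w4.png",optics.camera("wrist")[:,:,::-1]);cv2.imwrite("pics/b4.png",b)
shift([.467,-.457,.190],-90.3)
E
```

```text
time_s: 11.4
eef_pos: [0.4674, -0.4548, 0.2215]
eef_rot: [-0.002, 0.707, -0.002, -0.707]
wrist_force: [0.1, -0.1, -6.1]
opening: 0.274
time_s: 11.9
eef_pos: [0.4672, -0.4551, 0.1898]
eef_rot: [0.002, -0.707, 0.002, 0.707]
wrist_force: [-0.1, -0.9, -5.3]
opening: 0.269
pos [ 0.4676 -0.4557  0.1911] heading -90.3 shift mm [1.1 1.3 0.6] yaw -0.0
```

View pics/a4.png

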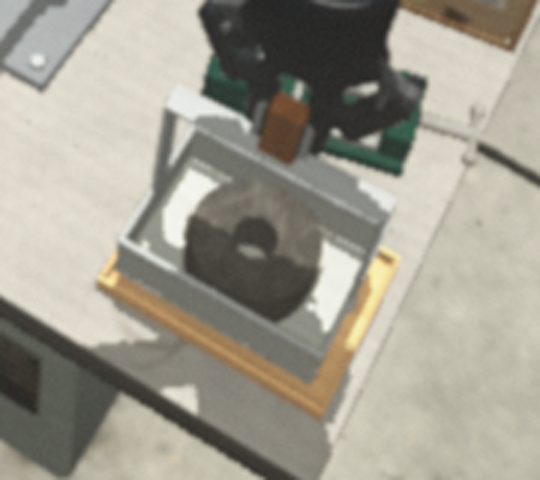

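View pics/w4.png

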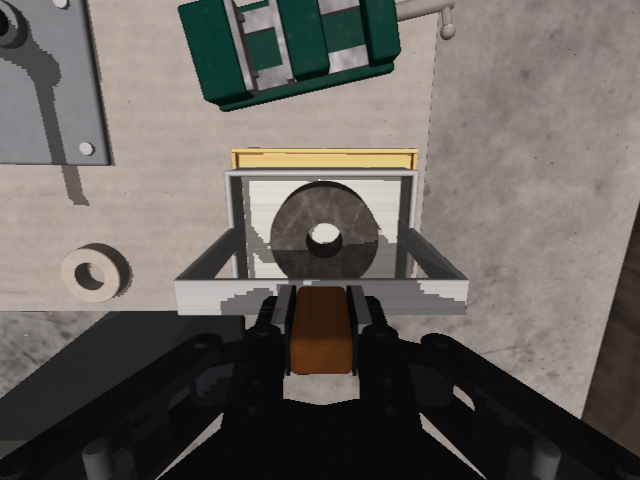

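In the wrist view the tray's rear edge runs (232,150) to (417,150) and the basket's rear rim (225,171) to (416,171). In the scene crop the basket's front rim corners are (122,240) and (320,370), and the tray's front corners are (98,283) and (322,413). I'll compare the two.

```bash
python3 - <<'E'
from h import *
np.set_printoptions(precision=4,suppress=True)
S=lambda x,y:("scene",320+x/3-.4,270+y/3-.4)
for nm,pts,z in (("tray w",((232,150),(417,150)),.014),("rim w",((225,171),(416,171)),.070)):
    P=np.array([plane("wrist",*p,z) for p in pts]);print(nm,P[:,:2].tolist(),P.mean(0))
for nm,pts,z in (("tray s, top",((98,283),(322,413)),.007),("tray s r",((398,255),),.014),("rim s",((122,240),(320,370)),.070)):
    P=np.array([plane(*S(*p),z) for p in pts]);print(nm,P[:,:2].tolist(),P.mean(0))
E
```

```text
tray w [[0.5341551768548128, -0.3732534126968569], [0.533332954699892, -0.5447204415342801]] [ 0.5337 -0.459   0.014 ]
rim w [[0.5195462435741243, -0.3809907649273232], [0.51883756445689, -0.5295997252087986]] [ 0.5192 -0.4553  0.07  ]
tray s, top [[0.4018499571719571, -0.37226745388835947], [0.40310879940560873, -0.5438215333471178]] [ 0.4025 -0.458   0.007 ]
tray s r [[0.5335427553782259, -0.5430602350967042]] [ 0.5335 -0.5431  0.014 ]
rim s [[0.40994529217657527, -0.3825122849542896], [0.39992990580249604, -0.5318575627990866]] [ 0.4049 -0.4572  0.07  ]
```

The tray centre is about (0.467,-0.4585) and the basket about (0.464,-0.456), so I'll shift +3.5 mm in x and -2 mm in y and lower.

```bash
python3 -m jog '[0,1,-2,0,0, 2,2,-3.5,0,0, 5,2,-3.5,0,0, 9,2,-3.5,0,0, 13,2,-3.5,0,0]'; python3 -m jog '[2,0,0,0,0, 4,0,0,0,0, 6,0,0,0,0, 6.5,0,0,0,0, 7,0,0,0,0]'
```

```text
time_s: 12.55
eef_pos: [0.4707, -0.4572, 0.1767]
eef_rot: [0.002, -0.707, 0.002, 0.707]
wrist_force: [0.2, 0.6, -5.8]
opening: 0.275
time_s: 13.05
eef_pos: [0.4708, -0.4574, 0.1703]
eef_rot: [-0.002, 0.707, -0.002, -0.707]
wrist_force: [0.3, 0.0, -5.5]
opening: 0.276
```

```bash
python3 -m jog '[0.5,0,0,0,0, 1,0,0,0,0, 1,0,0,0,0, 1,0,0,0,0, 1,0,0,0,0]'; python3 -m jog '[0.5,0,0,0,0, 1,0,0,0,0, 1,0,0,0,0, 1,0,0,0,0, 1,0,0,0,0]'
```

```text
time_s: 13.55
eef_pos: [0.4709, -0.4577, 0.1701]
eef_rot: [-0.002, 0.707, -0.002, -0.707]
wrist_force: [-2.1, 1.3, 2.1]
opening: 0.271
time_s: 14.05
eef_pos: [0.471, -0.4577, 0.1701]
eef_rot: [-0.001, 0.707, -0.002, -0.707]
wrist_force: [-3.6, 2.6, 6.8]
opening: 0.275
```

Contact came at the expected height (TCP 0.170, so the underside is on the floor) with the force changing sign. I'll relax, open and rise.

```bash
python3 -m jog '[-0.5,0,0,0,0, -1,0,0,0,0, -1,0,0,0,33, -1,0,0,0,45, -1,0,0,0,60]'; python3 -m jog '[0,0,0,0,70, 0,0,0,0,70, -15,0,0,0,70, -35,0,0,0,70, -60,0,0,0,70]'; python3 -m jog '[-30,0,0,0,70, -60,0,0,0,70, -90,0,0,0,70, -100,0,20,0,70, -100,0,40,0,70]'
python3 - <<'E'
from h import *
a=cv2.resize(optics.camera("scene")[190:430,240:500,::-1],None,fx=2.4,fy=2.4,interpolation=cv2.INTER_CUBIC)
cv2.imwrite("pics/a5.png",a)
cv2.imwrite("pics/w5.png",optics.camera("wrist")[:,:,::-1])
E
```

```text
time_s: 14.55
eef_pos: [0.471, -0.4573, 0.169]
eef_rot: [-0.002, 0.707, -0.002, -0.707]
wrist_force: [0.2, 0.2, 0.5]
opening: 0.595
time_s: 15.05
eef_pos: [0.4706, -0.457, 0.2301]
eef_rot: [0.002, -0.707, 0.002, 0.707]
wrist_force: [0.6, 0.4, -0.6]
opening: 0.7
time_s: 15.55
eef_pos: [0.4313, -0.4579, 0.3337]
eef_rot: [0.0, 0.708, -0.003, -0.706]
wrist_force: [0.3, 0.7, -0.5]
opening: 0.699
```

View pics/a5.png

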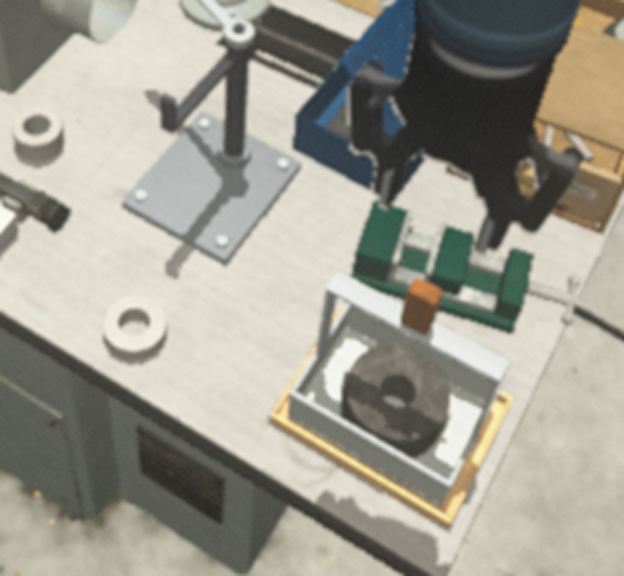

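The basket stands flat inside the tray with the cutter block in it. The front rim corners are at about (293,395) and (457,482) in the crop, and the bystanders look unmoved. I'll do a numeric check, then hand in.

```bash
python3 - <<'E'
from h import *
from bench import hand_in
np.set_printoptions(precision=4,suppress=True)
S=lambda x,y:("scene",240+x/2.4-.4,190+y/2.4-.4)
P=np.array([plane(*S(*p),.049) for p in ((293,395),(457,482))]);print("front rim",P, "-> centre", P.mean(0)+[.055,0,0])
print("grip top",plane(*S(424,290),.208))
o=status.get_obs();print(o["time_s"],o["wrist_force"]); print(hand_in())
E
```

```text
front rim [[ 0.4126 -0.3859  0.049 ]
 [ 0.4183 -0.5356  0.049 ]] -> centre [ 0.4704 -0.4607  0.049 ]
grip top [ 0.4661 -0.4566  0.208 ]
15.65 [ 0.8603  0.6554 -0.2936]
the job is handed in; nothing more can be done
None
```

The basket is standing in the tray with the cutter block still in it, and I handed the job in at 15.7 s of robot time. No verdict was reported.

- **Keeper:** I caged the peg loosely between the fingers and swung the arm about 85° out to the left, with almost no force. By my estimate that leaves it about 1.5 rad open. The scene picture taken just after the swing showed it well open at the rear left, with the basket still hanging. I did not measure the angle again at the end.
- **Lift and carry:** I gripped the wooden block and lifted the basket 60 mm. I then brought it out about 96 mm towards me and carried it to the tray. The load stayed near 5.6 N throughout, and I saw no sign of the basket touching the stand.
- **Setting down:** The basket touched the tray floor at the expected height. I released it and raised the gripper clear, with wrist forces back near zero.

**Last checks:**
- **Position:** the grip top puts the basket centre at (0.466, -0.457) m and the front rim puts it at (0.470, -0.461) m. The tray centre is about (0.467, -0.4585) m, so the two readings differ by about 6 mm but both are well inside the 14 mm limit.
- **Final picture:** the basket looks level inside the tray walls. The spindle ring looks unmoved. The wedge is outside that view and the setting block only shows at its edge, but the arm went near neither.

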